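# Lay the sharpening stone flat and seat it against the stop

## Robot

A 7-joint arm with a two-finger parallel gripper is mounted at the origin on the work surface. World frame = base frame: x ahead of the robot, y to its left, z up, the work surface at z = 0. Lengths are in m, angles in rad, forces in N, time in s.
With the tool pointing down it reaches from about 0.4 to 0.85 m from the base axis. Payload 6.9 kg.
Tool frame: the origin (TCP) lies midway between the tips of the shut fingers; the grasp point (between the pads) lies behind it (ctrl.pinch_z is the z of the grasp point in the tool frame, in m); z points along the fingers, y is the line along which they close (so a half turn about z gives the same grasp; the last joint's range is limited). The gripper opens to 85 mm and grips with 20 to 120 N. Pads are 22 mm wide; open, the fingers measure 114 mm over their backs; the gripper's body (76 mm by 85 mm) begins 54 mm behind the grasp point. The pads swing forward as they close: fully open they stand 13 mm farther back than shut.
Start: joints at [-1.042, 0.507, -0.238, 1.5, 0.126, 1.149, -0.155], TCP at [0.256, 0.57, 0.231] pointing down, gripper open.
Joint ranges: [-3.08, 3.08], [-0.24, 2.05], [-1.43, 1.35], [0, 2.5], [-1.52, 4.66], [0.17, 1.96], [-2.89, 2.89]. Speed limits (rad/s): [2.39, 2.39, 3.14, 3.14, 3.14, 3.14, 3.14].

## Interface

Orientations are given as a unit quaternion [w, x, y, z].
In Python, from station import ctrl, get_state, vision, ticket, models gives the robot as it stands. Calls block until the motion is done:
- ctrl.movep(position, orientation): joint-space move of the TCP to a pose.
- ctrl.movel(position, frame=None, max_speed=0.15): straight line of the TCP; frame=None keeps the orientation; max_speed is the mean speed in m/s.
- ctrl.set_joints(angles): joint-space move.
- ctrl.ungrasp() and ctrl.close_gripper(force=None): open the fingers fully, or close them until they stop; force is the grip in N (None keeps the last).
- ctrl.pause(seconds).
- ctrl.ik(position, orientation): joint angles nearest the present ones, or None.
- get_state(): the state.
- vision.grab_frame(name): name is "scene" or "top" or "wrist"; returns (picture, depth): 384x512x3 uint8, blue, green, red; 384x512 float32, m along the optical axis (not along the pixel's ray), 0 where there is no reading.
- vision.camera_info(name): a dict with "mtx" (3x3 intrinsics, pixels), "dist_coeffs" ([k1, k2, p1, p2, k3] as OpenCV has them; the pictures are not rectified), "R" (3x3) and "t" (3): a world point X has camera coordinates R X + t; the wrist camera has in their place "hand_eye" (4x4, takes a point from camera to tool coordinates, whose origin is the TCP and whose axes are the flange's). Camera axes: x right, y down, z forward; pixel columns grow to the right and rows downward; lengths in m; the calibration is good to about 2 mm. A picture is of the moment at which its call begins: read the wrist's pose just before it. camera_info takes no time and is no camera call.
A pose or a line that the arm cannot do raises ctrl.Unreachable and nothing moves.
- ticket.close_job(): hands the job in; it is judged then, once.
Trained networks look in the newest picture that a camera, given by its name, has taken for a name from the list of things; names that differ only in an ending like _2 or _b are one class to them, and where a whole thing is asked for, a point or a joint stands for the part that bears it (a point fixed in the world has none). Each returns a list of dicts, best first, with "p" (0 to 1); they miss things now and then, are a little off and sometimes report something else, mostly with a low value. They report only what shows in the picture. A call takes as long as a camera call. They do not tell look-alikes from the thing itself.
- models.recognise(camera, target): "point" ([column, row] in pixels, amid what is visible of it).
- models.masks_of(camera, target): "mask" (384x512 bool, what is visible of it) and "point" ([column, row] in pixels, amid what is visible of it).
The state is a dict: "time": time; "qpos": joint angles; "qd": joint speeds; "tau": joint torques, N m; "tcp_pos": TCP position; "eef_rot": TCP orientation; "contact_force": force on the tool from outside, world axes, zero at the start; "wrist_torque": the same for the moment, N m; "width": finger opening in m; "gripper_force": force on a finger pad.
Only numpy, scipy, OpenCV 4.12 (cv2) and the standard library are available. Lean on these libraries where they do the work, as an engineer would, in place of code of your own. Each camera call takes 0.05 s, during which the arm holds its last target. There are 200 camera calls.

## Task

Using the fingertips only to push, tip the long sharpening stone, which stands on its edge on the board, over towards the board's wooden stop so that it lies flat on its broad side; then push it along the board until its long edge rests squarely against the stop. Do not pick the stone up, and leave the other things where they are.

Things in the scene. Friction and masses are not known exactly. Their poses are not given: they have to be found in the camera images.
- board: Fixed plywood board, 260 (its x) x 420 (its y) x 12 mm thick. Origin: centre of its underside, on the table; z up. Along its whole +x edge (the side far from the robot) runs the stop: a dark wooden strip 30 mm wide, top 32 mm above the table (20 above the board); its face towards the robot is at board x = +100 mm. Place and turn vary.
- stone: Loose two-layer grey sharpening stone, 200 mm long (its y), 30 thick (its x), 70 high (its z), 0.7 to 0.95 kg. It starts standing on a long narrow edge on the board, roughly parallel to the stop, 85 to 130 mm clear of it. Origin: centre of the edge it starts on; +x points to the stop, +z up at the start. Tipped rightly, +x points down, +z to the stop, and its upper face is 30 mm above the board.
- stone_mid (a point): Centre of the sharpening stone (35 mm along its z from its origin); when it lies home against the stop this is at board x = +65 mm, 27 mm above the table. A push of 2 to 4 N near the top edge tips the standing stone without sliding it; past about 23 degrees it falls by itself. Lying flat, it slides when pushed with about 3 to 12 N.
- dresser: Small loose grey dressing stone, 70 x 30 x 25 mm, lying on the board near one end of it; origin at the centre of its underside. Leave alone.
- tin: Small round metal tin, 44 mm across, 22 mm high, standing on the board near the other end; origin at the centre of its underside. Leave alone.
- hammer: Hammer lying on the table to one side of the board; origin under its middle. Leave alone.
- last: Wooden shoe last (foot form), about 235 mm long and 110 mm high, on the table beside the board; origin under its middle. Leave alone.
- spool: Black cone of thread, 70 mm across, 115 mm high; origin at the centre of its underside. Leave alone.
- glue: White plastic bottle, 64 mm across, 170 mm high; origin at the centre of its underside. Leave alone.
- polish: Amber jar, 68 mm across, 60 mm high; origin at the centre of its underside. Leave alone.
Mind the look-alikes: they are no part of the job. What is shaped like the stone but blue or purple is not meant.

How it is judged:
On the way:
1. the stone lies flat on the side that faced the stop (angle between stone's own x axis and vertical above 3 rad and height (world z) of stone_mid below 0.034 m), for 0.1 s.
At the end, for the whole second after the job is handed in: The stone lies flat on the side that first faced the stop (within 4 degrees), its long edge against the stop (middle within 4 mm of touching, parallel within 2.3 degrees), at rest; the dressing stone and tin within 15 mm, other things within 20 mm, of where they stood (angle between stone's own x axis and vertical above 3.07 rad and x of stone_mid in the frame of board between 0.061 and 0.07 m and z of stone_mid in the frame of board between 0.02 and 0.031 m and angle between the y axis of stone and the y axis of board, either way round below 0.04 rad and linear speed of stone below 0.01 m/s and angular speed of stone below 0.05 rad/s and distance of each of dresser, tin from where it was at the start of the episode below 0.015 m and distance of each of hammer, last, spool, glue, polish from where it was at the start of the episode below 0.02 m).
It fails at once if the stone is lifted off the board or carried (height (world z) of stone_mid above 0.068 m or (angle between stone's own x axis and vertical above 2.85 rad and height (world z) of stone_mid above 0.047 m)).
It fails at once if the stone leaves the board or falls away from the stop (height (world z) of stone_mid below 0.018 m or angle between stone's own x axis and vertical below 0.5 rad).
It fails at once if another thing is knocked away or lifted (distance of any of dresser, tin, hammer, last, spool, glue, polish from where it was at the start of the episode above 0.04 m).
It also fails if it takes over 51 s, if anything falls off the work surface, if the arm or the gripper's body presses on something with over 40 N, if the wrist force passes 120 N, or if a joint passes its speed limit or range.

## Working session

There is one attempt and no reset: what is moved stays moved. The work goes in short steps, each a Python script; the robot and the scene stay as the last script left them, time stands still between calls to the robot, and variables do not carry over. Pictures are saved under pics/ and viewed, at most 10 in all, crops included, and the job is handed in when it is done.

```bash
mkdir -p pics; cat > h.py <<'E'
import numpy as np, cv2
from station import ctrl, get_state, vision, ticket, models
def cloud(name, d):
    c=vision.camera_info(name); K=np.array(c["mtx"]); D=np.array(c["dist_coeffs"])
    h,w=d.shape; u,v=np.meshgrid(np.arange(w),np.arange(h))
    p=cv2.undistortPoints(np.stack([u,v],-1).reshape(-1,1,2).astype(np.float64),K,D).reshape(h,w,2)
    P=np.dstack([p*d[...,None],d]); 
    W=(P-np.array(c["t"]))@np.array(c["R"])
    W[d<=0]=np.nan
    return W
E
python3 - <<'E'
from h import *
ims=[]
for n in("scene","top"):
    im,d=vision.grab_frame(n); np.savez(n,im=im,d=d); ims.append(im)
    W=cloud(n,d)
    for t in("board","stone","dresser","tin","hammer","last","spool","glue","polish"):
        for r in models.masks_of(n,t)[:3]:
            m=r["mask"]; print(n,t,round(r["p"],2),np.round(r["point"]),m.sum(),np.round(np.nanmedian(W[m],0),3),np.round(np.nanpercentile(W[m],[3,97],axis=0),3).tolist())
            if t=="stone": np.save(f"m_{n}_{int(r['point'][0])}",m)
cv2.imwrite("pics/a.png",cv2.resize(ims[0],(800,600))); cv2.imwrite("pics/b.png",cv2.resize(ims[1],(800,600)))
s=get_state();print(s["time"],s["tcp_pos"],s["eef_rot"],ctrl.pinch_z)
E
```

```text
scene board 0.94 [227. 220.] 5429 [ 0.587 -0.108  0.016] [[0.429, -0.276, 0.005], [0.682, 0.123, 0.037]]
scene stone 0.93 [275. 154.] 937 [0.26  0.225 0.047] [[0.236, 0.132, 0.007], [0.272, 0.325, 0.076]]
scene stone 0.85 [354. 220.] 708 [0.759 0.231 0.049] [[0.73, 0.199, 0.006], [0.786, 0.264, 0.075]]
scene stone 0.83 [326. 182.] 1177 [0.527 0.291 0.048] [[0.429, 0.252, 0.007], [0.608, 0.336, 0.076]]
scene dresser 0.75 [273. 194.] 202 [0.507 0.101 0.037] [[0.47, 0.084, 0.017], [0.531, 0.127, 0.043]]
scene dresser 0.71 [101. 256.] 1278 [ 0.658 -0.474  0.089] [[0.636, -0.502, 0.012], [0.669, -0.446, 0.173]]
scene hammer 0.73 [ 65. 236.] 723 [ 0.441 -0.56   0.027] [[0.34, -0.583, 0.008], [0.589, -0.508, 0.032]]
scene hammer 0.54 [114. 211.] 472 [ 0.386 -0.412  0.044] [[0.345, -0.439, 0.01], [0.399, -0.382, 0.066]]
scene last 0.71 [381. 168.] 660 [0.565 0.484 0.065] [[0.428, 0.46, 0.005], [0.588, 0.596, 0.115]]
scene spool 0.7 [329. 154.] 407 [0.378 0.396 0.053] [[0.351, 0.379, 0.007], [0.392, 0.423, 0.118]]
scene glue 0.62 [101. 256.] 1324 [ 0.658 -0.473  0.088] [[0.624, -0.502, 0.006]
[... 745 characters left out ...]
 [321. 187.] 112 [ 0.545 -0.255  0.036] [[0.526, -0.274, 0.03], [0.564, -0.236, 0.04]]
top hammer 0.78 [398. 217.] 533 [ 0.432 -0.556  0.024] [[0.337, -0.579, 0.014], [0.573, -0.506, 0.03]]
top last 0.7 [110. 200.] 1027 [0.499 0.528 0.065] [[0.41, 0.466, 0.036], [0.57, 0.604, 0.111]]
top spool 0.72 [142. 237.] 325 [0.359 0.396 0.051] [[0.33, 0.379, -0.002], [0.391, 0.451, 0.117]]
top glue 0.85 [374. 163.] 391 [ 0.624 -0.458  0.109] [[0.603, -0.484, 0.01], [0.656, -0.442, 0.171]]
top polish 0.71 [361. 234.] 301 [ 0.362 -0.403  0.059] [[0.335, -0.437, 0.013], [0.392, -0.378, 0.065]]
1.0 [0.25646529 0.5699344  0.23127768] [ 6.47444416e-06  2.09812448e-01  9.77741651e-01 -1.97351605e-05] -0.0187
```

View pics/a.png

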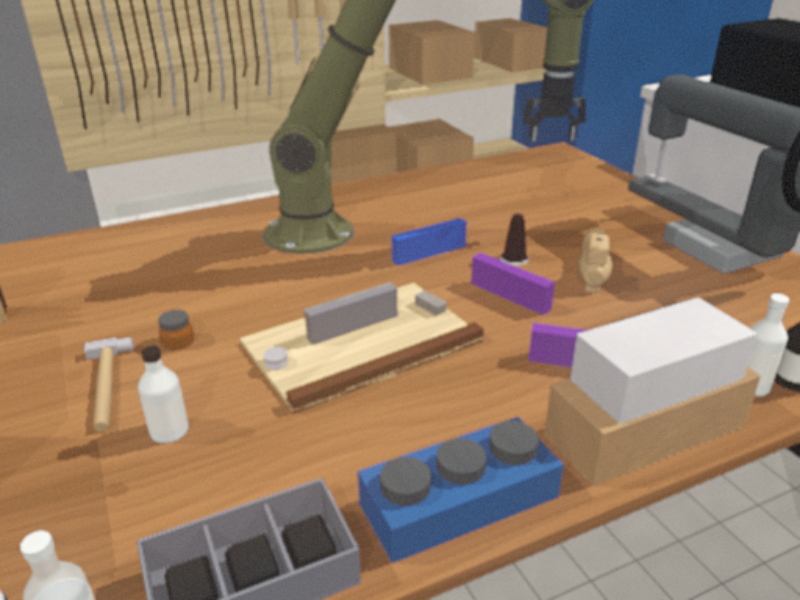

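View pics/b.png

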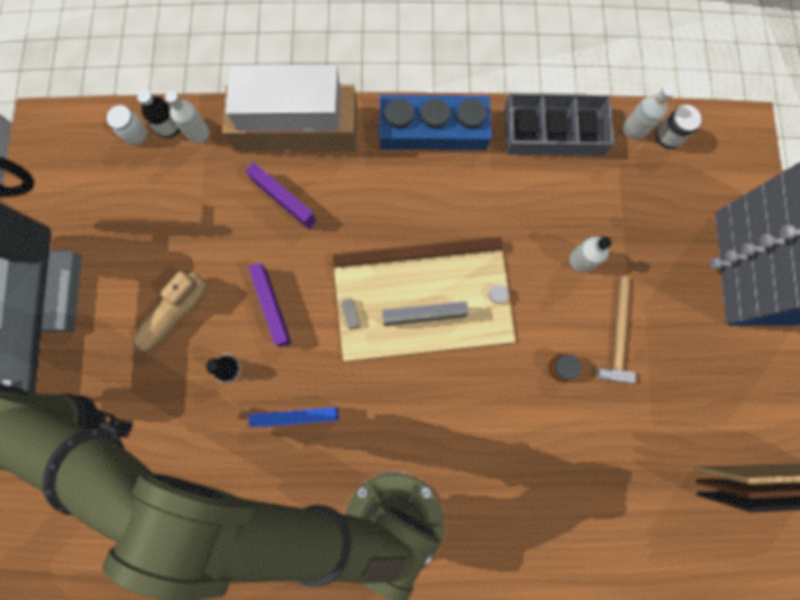

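The candidates are grey (top view, 800 px scale: 425,313; on the board), blue (293,416) and purple (270,305 and 281,195). The grey one on the plywood, parallel to the stop, fits. I'll confirm it in a crop and measure.

```bash
python3 - <<'E'
from h import *
f=np.load("top.npz"); im,d=f["im"],f["d"]; 
for n in("top","scene"):
    f=np.load(n+".npz"); im,d=f["im"],f["d"]; W=cloud(n,d)
    x,y,z=np.moveaxis(W,-1,0); I=im.astype(int)
    reg=(x>.35)&(x<.75)&(y>-.32)&(y<.18)
    dark=I.sum(2)<270
    def show(l,m):
        m=cv2.morphologyEx(m.astype(np.uint8),cv2.MORPH_OPEN,np.ones((2,2)))>0
        P=W[m][:,:2].astype(np.float32); r=cv2.minAreaRect(P*1000)
        vx,vy,cx,cy=cv2.fitLine(P,cv2.DIST_HUBER,0,.001,.001).ravel()
        print(n,l,m.sum(),"rect",np.round(r[0]),np.round(r[1]),round(r[2],2),"line ang(deg from y)",round(np.degrees(np.arctan(vx/vy)),2),"c",cx,cy,"z",np.median(z[m]))
    show("stoptop",reg&dark&(z>.027)&(z<.037)&(x>.55))
    show("stonetop",reg&(z>.077)&(z<.09))
    show("board",reg&(z>.007)&(z<.018)&(I[...,1]>130))
im=np.load("top.npz")["im"]; sc=np.load("scene.npz")["im"]
a=cv2.resize(im[145:240,205:340],(675,475)); cv2.imwrite("pics/c.png",a)
E
```

```text
top stoptop 746 rect [647. -66.] [ 32. 424.] 6.98 line ang(deg from y) nan c 0.0 0.0 z nan
top stonetop 438 rect [493. -82.] [ 26. 211.] 8.38 line ang(deg from y) nan c 0.0 0.0 z nan
top board 5059 rect [nan nan] [nan  0.] nan line ang(deg from y) nan c 0.0 0.0 z nan
scene stoptop 192 rect [660. -47.] [ 25. 441.] 9.01 line ang(deg from y) -6.48 c 0.6655159 -0.07948836 z 0.02609989917920838
scene stonetop 440 rect [481. -36.] [ 76. 268.] 21.81 line ang(deg from y) nan c 0.0 0.0 z nan
scene board 2907 rect [nan nan] [0. 0.] 0.0 line ang(deg from y) nan c 0.0 0.0 z nan<stdin>:12: RuntimeWarning: invalid value encountered in scalar divide
```

View pics/c.png

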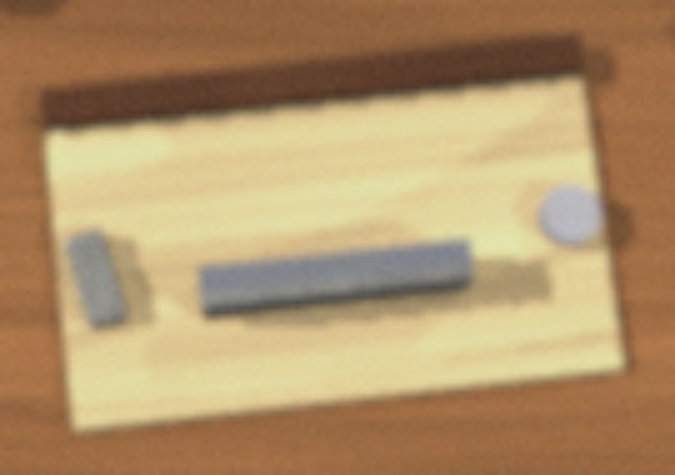

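The crop shows the grey two-layer stone at crop (335,275), with the dresser at (97,278) and the tin at (570,215). I'll refit with the NaNs filtered out and pixel edges projected onto the known planes.

```bash
cat >> h.py <<'E'
def onplane(name,px,z):
    c=vision.camera_info(name); R=np.array(c["R"]); t=np.array(c["t"])
    p=cv2.undistortPoints(np.asarray(px,float).reshape(-1,1,2),np.array(c["mtx"]),np.array(c["dist_coeffs"])).reshape(-1,2)
    r=np.c_[p,np.ones(len(p))]@R; o=-R.T@t
    return (o+r*((z-o[2])/r[:,2])[:,None])[:,:2]
def rect(name,m,z,lab=""):
    m=m.astype(np.uint8); n,l,s,_=cv2.connectedComponentsWithStats(m)
    m=l==1+np.argmax(s[1:,4]); v,u=np.nonzero(m)
    P=onplane(name,np.c_[u,v],z); C=P.mean(0); w,V=np.linalg.eigh(np.cov(P.T)); a=V[:,1]*np.sign(V[1,1])
    yaw=np.arctan2(-a[0],a[1]); n_=np.array([np.cos(yaw),np.sin(yaw)])
    ea=np.percentile((P-C)@a,[.5,99.5]); en=np.percentile((P-C)@n_,[1,99])
    print(name,lab,m.sum(),"C",C.round(4),"yaw",np.degrees(yaw).round(2),"len",np.ptp(ea).round(4),"wid",np.ptp(en).round(4),"sd->wid/len",(np.sqrt(12*w)).round(4))
    return C,yaw
E
python3 - <<'E'
from h import *
f=np.load("top.npz"); im,d=f["im"],f["d"]; W=cloud("top",d); x,y,z=np.moveaxis(W,-1,0)
I=im.astype(int); reg=(x>.35)&(x<.75)&(y>-.34)&(y<.2); 
B,G,Rr=I[...,0],I[...,1],I[...,2]
hsv=cv2.cvtColor(im,cv2.COLOR_BGR2HSV)
grey=(hsv[...,1]<70)
rect("top",reg&(z>.024)&(z<.042)&(I.sum(2)<230)&(x>.55),.032,"stop")
rect("top",reg&(z>.070),.082,"stonetop")
board=reg&(G>130)|(reg&grey&(G>60)); board=cv2.morphologyEx(board.astype(np.uint8),cv2.MORPH_CLOSE,np.ones((9,9)))
rect("top",board,.012,"plywood")
cv2.imwrite("pics/dbg.png",board*255)
# stone top profile in depth
m=reg&(z>.07); print(np.nanpercentile(z[m],[5,50,95]))
for r,c in[(215,275),(160,275),(180,260)]: print(W[r,c].round(4),im[r,c])
m=reg&(z>.024)&(z<.042)&(I.sum(2)<230)&(x>.55)
print("stop depth z",np.median(z[m]), "ply z",np.nanmedian(z[reg&(G>150)]))
E
```

```text
top stop 754 C [ 0.6475 -0.0604] yaw 6.43 len 0.4099 wid 0.0278 sd->wid/len [0.0279 0.4162]
top stonetop 476 C [ 0.4923 -0.0738] yaw 6.41 len 0.198 wid 0.031 sd->wid/len [0.0317 0.2001]
top plywood 6600 C [ 0.5161 -0.0722] yaw 6.23 len 0.4203 wid 0.2268 sd->wid/len [0.2315 0.4249]
[0.07663316 0.08202512 0.08643491]
[ 0.4406 -0.0882  0.0144] [156 213 226]
[ 0.6504 -0.0887  0.0327] [47 66 97]
[ 0.5754 -0.0315  0.0162] [148 202 224]
stop depth z 0.03171869844741716 ply z 0.012236919886772312
```

```bash
cat >> h.py <<'E'
from scipy.spatial.transform import Rotation as Rn
Y=np.radians(6.4); N=np.array([np.cos(Y),np.sin(Y),0]); A=np.array([-np.sin(Y),np.cos(Y),0])
Q=Rn.from_matrix(np.c_[-N,A,[0,0,-1]]).as_quat()[[3,0,1,2]]
def pt(n,a,z): return n*N+a*A+np.array([0,0,z])
def na(p): return np.round([p@N,p@A,p[2]],4)
def rep(l=""):
    s=get_state(); F=np.array(s["contact_force"]); print(l,round(s["time"],2),na(np.array(s["tcp_pos"])),"F(n,a,z)",na(F)); return F@N
E
python3 - <<'E'
from h import *
a0=-.128
ctrl.movep(pt(.42,a0,.20),Q); rep("above")
ctrl.movel(pt(.42,a0,.059),max_speed=.12); f0=rep("low")
ctrl.movel(pt(.448,a0,.059),max_speed=.08); rep()
for n in np.arange(.452,.505,.004):
    ctrl.movel(pt(n,a0,.059),max_speed=.04); rep()
im,d=vision.grab_frame("scene"); cv2.imwrite("pics/d.png",cv2.resize(im[130:290,130:340],(788,600)))
rep()
E
```

```text
above 3.4 [ 0.4204 -0.1274  0.2   ] F(n,a,z) [ 0.5899 -0.4144  0.4086]
low 4.72 [ 0.4203 -0.1281  0.0595] F(n,a,z) [-0.3658  0.8757  0.6213]
 5.22 [ 0.4478 -0.1279  0.059 ] F(n,a,z) [0.0908 0.0965 0.0302]
 5.47 [ 0.452 -0.128  0.059] F(n,a,z) [ 0.2824  0.3615 -0.4187]
 5.72 [ 0.4556 -0.128   0.0588] F(n,a,z) [-0.2506  0.0237  0.3646]
 5.97 [ 0.46   -0.128   0.0589] F(n,a,z) [-2.0577 -0.683  -0.5854]
 6.22 [ 0.4645 -0.128   0.059 ] F(n,a,z) [-2.0204  0.3597  0.4292]
 6.47 [ 0.4686 -0.128   0.059 ] F(n,a,z) [-0.6835  0.9258  0.0597]
 6.72 [ 0.4726 -0.128   0.059 ] F(n,a,z) [-0.7546 -0.3907 -1.2917]
 6.97 [ 0.4767 -0.128   0.059 ] F(n,a,z) [0.028  0.1457 0.2422]
 7.22 [ 0.4804 -0.128   0.059 ] F(n,a,z) [ 0.3114  0.366  -0.3888]
 7.47 [ 0.4843 -0.128   0.059 ] F(n,a,z) [-0.1152 -0.152   0.5965]
 7.72 [ 0.4883 -0.128   0.059 ] F(n,a,z) [-0.7831  0.0494 -1.1795]
 7.97 [ 0.4923 -0.128   0.059 ] F(n,a,z) [ 0.5236 -0.9144  0.3132]
 8.22 [ 0.4963 -0.128   0.059 ] F(n,a,z) [ 0.6355 -0.3187  0.009 ]
 8.47 [ 0.5003 -0.128   0.059 ] F(n,a,z) [-0.5008 -0.3436 -0.2935]
 8.72 [ 0.5043 -0.128   0.059 ] F(n,a,z) [0.1112 0.5532 0.8669]
 8.78 [ 0.5041 -0.128   0.059 ] F(n,a,z) [ 0.5799 -0.2389  0.9012]
```

View pics/d.png

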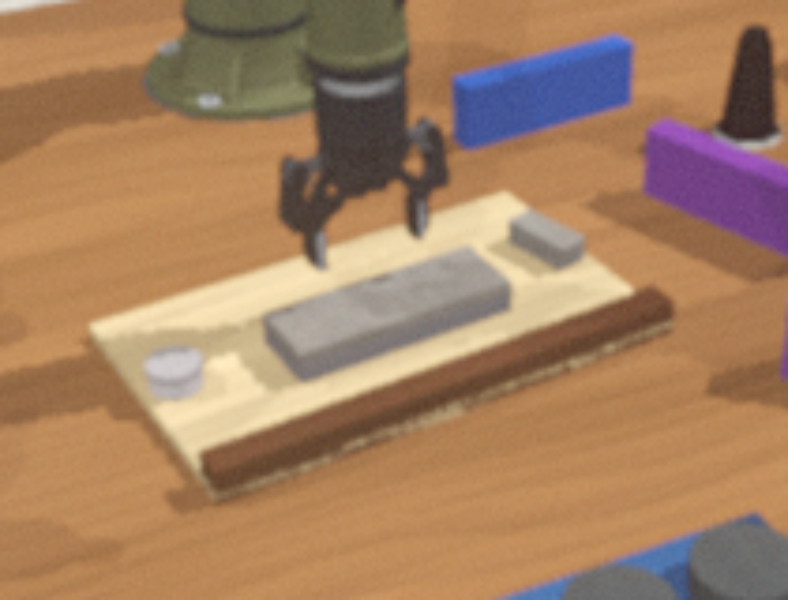

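The stone lies flat on the stop side, and the dresser and tin are undisturbed. Next I push it home with both open fingertips low.

```bash
python3 - <<'E'
from h import *
a0=-.128
ctrl.movel(pt(.466,a0,.059),max_speed=.1)
ctrl.movel(pt(.466,a0,.011),max_speed=.06); rep("down")
ctrl.movel(pt(.482,a0,.011),max_speed=.06); rep()
n=.482
while n<.556:
    n+=.004 if n<.53 else .0015
    ctrl.movel(pt(n,a0,.011),max_speed=.03); f=rep()
    if f<-18: break
im,d=vision.grab_frame("scene"); cv2.imwrite("pics/e.png",cv2.resize(im[130:290,130:340],(788,600)))
E
```

```text
down 10.26 [ 0.4662 -0.1281  0.0112] F(n,a,z) [-0.5617 -0.3949  0.4963]
 10.68 [ 0.4825 -0.1279  0.0111] F(n,a,z) [-0.1863 -0.5344  0.5283]
 10.96 [ 0.4861 -0.128   0.011 ] F(n,a,z) [ 0.1698  0.2096 -0.1631]
 11.24 [ 0.4886 -0.128   0.0108] F(n,a,z) [-5.536  -0.1961  4.2157]
 11.53 [ 0.4926 -0.1279  0.0107] F(n,a,z) [-5.2595  0.2363  1.6124]
 11.81 [ 0.4971 -0.1279  0.0106] F(n,a,z) [-4.41   -0.3749 -1.0125]
 12.09 [ 0.502  -0.1279  0.0108] F(n,a,z) [-2.6021  0.3327 -2.6695]
 12.38 [ 0.5062 -0.128   0.0109] F(n,a,z) [-2.8102 -1.3931 -2.592 ]
 12.66 [ 0.5101 -0.128   0.011 ] F(n,a,z) [-2.931   0.1468 -1.6534]
 12.94 [ 0.5141 -0.128   0.011 ] F(n,a,z) [-4.1499 -0.1298 -0.6454]
 13.22 [ 0.5181 -0.128   0.011 ] F(n,a,z) [-3.6219 -0.3913 -0.5774]
 13.51 [ 0.5221 -0.128   0.011 ] F(n,a,z) [-4.4145  0.3796  0.3742]
 13.79 [ 0.5261 -0.128   0.011 ] F(n,a,z) [-4.2453 -1.0615 -0.5723]
 14.07 [ 0.5301 -0.128   0.011 ] F(n,a,z) [-4.5158 -0.216  -0.7324]
 14.32 [ 0.5309 -0.128   0.011 ] F(n,a,z) [-5.4     0.5675  1.3967]
 14.57 [ 0.5325 -0.128   0.011 ] F(n,a,z) [-5.6799  0.2187  1.3507]
 14.82 [ 0.5339 -0.128   0.011 ] F(n,a,z) [-5.7232  0.3804  2.0477]
 15.07 [ 0.5355 -0.128   0.011 ] F(n,a,z) [-5.2347e+00 -1.1000e-03  1.5733e+00]
 15.32 [ 0.537 -0.128  0.011] F(n,a,z) [-4.359  -1.0505  1.6963]
 15.57 [ 0.5385 -0.128   0.011 ] F(n,a,z) [-5.5719  0.5438  0.7347]
 15.82 [ 0.54  -0.128  0.011] F(n,a,z) [-5.7843  0.0785  0.6747]
 16.07 [ 0.5414 -0.128   0.011 ] F(n,a,z) [-5.6067 -0.3873  1.3042]
 16.32 [ 0.543 -0.128  0.011] F(n,a,z) [-5.6713  0.3573  1.4615]
 16.57 [ 0.5437 -0.1281  0.011 ] F(n,a,z) [-7.737   0.1588  2.9976]
 16.82 [ 0.5437 -0.1281  0.0109] F(n,a,z) [-11.766   -0.041    8.4926]
 17.07 [ 0.5437 -0.128   0.0108] F(n,a,z) [-15.7142   0.2213   9.9239]
 17.32 [ 0.5436 -0.128   0.0107] F(n,a,z) [-18.8649  -0.6236  13.5694]
```

View pics/e.png

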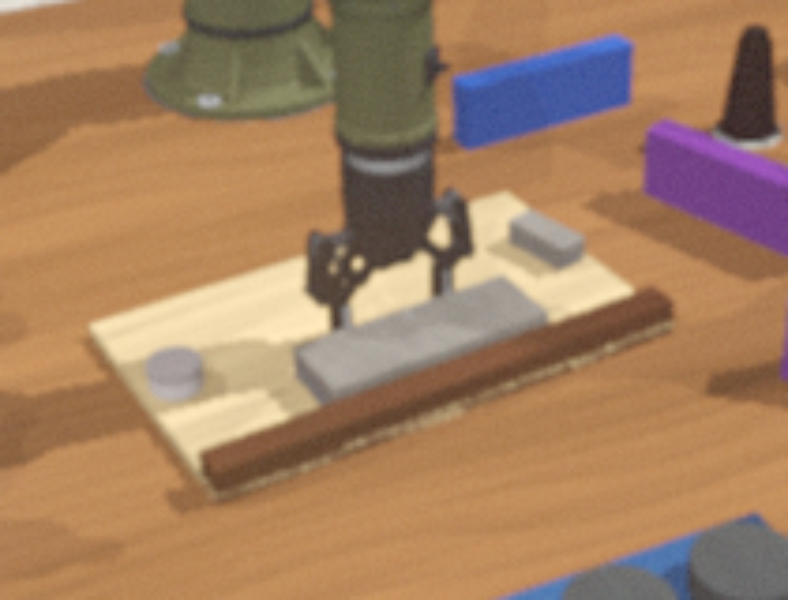

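The stone is against the stop: force rises at tcp n=0.5437, where predicted. I'll back off and check that it is square from above.

```bash
python3 - <<'E'
from h import *
a0=-.128
ctrl.movel(pt(.48,a0,.012),max_speed=.06); ctrl.movel(pt(.44,a0,.22),max_speed=.15)
q=get_state()["qpos"]; q=np.array(q); q[0]+=1.0; ctrl.set_joints(q); rep()
im,d=vision.grab_frame("top"); W=cloud("top",d); x,y,z=np.moveaxis(W,-1,0)
np.savez("end",im=im,d=d)
reg=(x>.35)&(x<.75)&(y>-.34)&(y<.2); hsv=cv2.cvtColor(im,cv2.COLOR_BGR2HSV); g=im[...,1]
C,_=rect("top",reg&(z>.024)&(z<.042)&(im.astype(int).sum(2)<230)&(x>.6),.032,"stop")
S,_=rect("top",reg&(hsv[...,1]<75)&(z>.03)&(x>.5)&(z<.06),.042,"stone")
print("gap n",(C-S)@N[:2]-.015-.035)
cv2.imwrite("pics/f.png",cv2.resize(im[145:240,205:340],(675,475)))
E
```

```text
21.86 [ 0.1312 -0.4387  0.2192] F(n,a,z) [ 0.1843  1.0831 -0.4409]
top stop 646 C [ 0.6494 -0.0609] yaw 6.4 len 0.4098 wid 0.0279 sd->wid/len [0.026  0.4405]
top stone 1001 C [ 0.5998 -0.0619] yaw 6.29 len 0.1981 wid 0.0724 sd->wid/len [0.0737 0.201 ]
gap n -0.0006558029172695212
```

View pics/f.png

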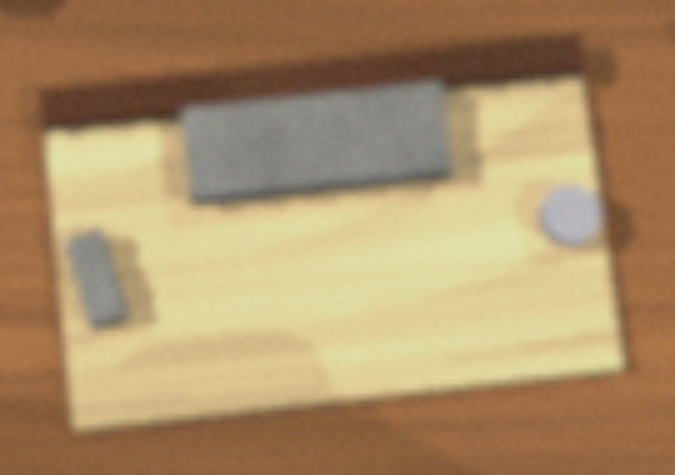

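The stone (crop 315,140) lies flat and square against the stop, with a yaw difference of 0.1° and no gap. The dresser and tin have not moved.

```bash
python3 -c "
from station import ticket
print(ticket.close_job())"
```

```text
the job is handed in; nothing more can be done
None
```

The stone was tipped towards the stop and pushed home: it lies flat and measured square against the stop (about 0.1° off parallel, no gap). The dresser and tin were undisturbed, and the job is handed in, though no verdict came back.

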